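# Snap the lid of the lime box shut all round

## Task

The lid of the clear box of limes has only been laid on: its blue rim still stands up all the way round. Press the rim down with the fingertips, one section after another, until all six sections have clicked shut, then draw back. Only press: do not lift or tip the box or push it out of its place, and leave the other box and everything else on the table alone.

Things in the scene. Friction and masses are not known exactly. Their poses are not given: they have to be found in the camera images.
- food_box: clear plastic food box full of limes, the one whose lid is not yet shut: tub 150 x 230 mm, 92 mm high, under a snap-fit lid of 164 x 244 mm; loose on the table, about 1.5 kg. Origin: centre of its underside, on the table. x the short way (front, -x, towards the robot), y the long way, z up
- lid_middle (a point): centre of the top of the lid's stiff clear middle panel (106 x 186 mm), 96 mm above the table; the panel is already down. Axes as food_box. Around it runs a blue rim 28 mm wide in six springy sections, each hinged where it meets the panel. Loose, a section slopes up outwards (outer edge 108 mm above the table); shut, its top is level at 100 mm
- rim_front_left (a joint): how far this section of the blue rim (long side facing the robot (-x), half towards the box's +y end; 91 mm long) has been pressed down: rad, 0 = sprung up as laid on, 0.28 = shut and level; it rests at either end only. One stiff piece: pressed anywhere along its outer part it resists with up to about 10 N, then past half-way snaps down and stays; let go sooner it springs back up
- rim_front_left_press (a point): point on the top face of that rim section, mid-length, 9 mm in from its outer edge (19 mm out from its hinge); 100 mm above the table when shut, 105 mm when up. Its x axis points outwards across the rim, y along it
- rim_front_right (a joint): how far this section of the blue rim (long side facing the robot (-x), half towards the box's -y end; 91 mm long) has been pressed down: rad, 0 = sprung up as laid on, 0.28 = shut and level; it rests at either end only. One stiff piece: pressed anywhere along its outer part it resists with up to about 10 N, then past half-way snaps down and stays; let go sooner it springs back up
- rim_front_right_press (a point): point on the top face of that rim section, mid-length, 9 mm in from its outer edge (19 mm out from its hinge); 100 mm above the table when shut, 105 mm when up. Its x axis points outwards across the rim, y along it
- rim_back_left (a joint): how far this section of the blue rim (long side away from the robot (+x), half towards the box's +y end; 91 mm long) has been pressed down: rad, 0 = sprung up as laid on, 0.28 = shut and level; it rests at either end only. One stiff piece: pressed anywhere along its outer part it resists with up to about 10 N, then past half-way snaps down and stays; let go sooner it springs back up
- rim_back_left_press (a point): point on the top face of that rim section, mid-length, 9 mm in from its outer edge (19 mm out from its hinge); 100 mm above the table when shut, 105 mm when up. Its x axis points outwards across the rim, y along it
- rim_back_right (a joint): how far this section of the blue rim (long side away from the robot (+x), half towards the box's -y end; 91 mm long) has been pressed down: rad, 0 = sprung up as laid on, 0.28 = shut and level; it rests at either end only. One stiff piece: pressed anywhere along its outer part it resists with up to about 10 N, then past half-way snaps down and stays; let go sooner it springs back up
- rim_back_right_press (a point): point on the top face of that rim section, mid-length, 9 mm in from its outer edge (19 mm out from its hinge); 100 mm above the table when shut, 105 mm when up. Its x axis points outwards across the rim, y along it
- rim_left (a joint): how far this section of the blue rim (whole short side at the box's +y end, with both corners; 164 mm long) has been pressed down: rad, 0 = sprung up as laid on, 0.28 = shut and level; it rests at either end only. One stiff piece: pressed anywhere along its outer part it resists with up to about 10 N, then past half-way snaps down and stays; let go sooner it springs back up
- rim_left_press (a point): point on the top face of that rim section, mid-length, 9 mm in from its outer edge (19 mm out from its hinge); 100 mm above the table when shut, 105 mm when up. Its x axis points outwards across the rim, y along it
- rim_right (a joint): how far this section of the blue rim (whole short side at the box's -y end, with both corners; 164 mm long) has been pressed down: rad, 0 = sprung up as laid on, 0.28 = shut and level; it rests at either end only. One stiff piece: pressed anywhere along its outer part it resists with up to about 10 N, then past half-way snaps down and stays; let go sooner it springs back up
- rim_right_press (a point): point on the top face of that rim section, mid-length, 9 mm in from its outer edge (19 mm out from its hinge); 100 mm above the table when shut, 105 mm when up. Its x axis points outwards across the rim, y along it
- sealed_box: the same kind of food box, full of corn cobs, its lid already shut all round (rim level, 100 mm high); the two boxes stand side by side, either may be on the left. Origin: centre of its underside, axes as food_box. Leave alone
- red_bottle: red squeeze bottle, 54 mm diameter, 155 mm high, standing; origin centre of its foot. Leave alone
- yellow_bottle: yellow squeeze bottle, 54 mm diameter, 155 mm high, standing; origin centre of its foot. Leave alone
- shaker: amber spice shaker with steel cap, 49 mm diameter, 85 mm high, standing; origin centre of its foot. Leave alone
- paper_bowl: empty brown paper bowl, 150 mm across, 62 mm high; origin centre of its foot. Leave alone
- tongs: steel tongs lying flat, 245 mm long along x, about 65 mm wide, 14 mm high; origin near the middle, on the table. Leave alone

How it is judged:
On the way:
1. all six sections of the rim have clicked shut (value of joint each of rim_front_left, rim_front_right, rim_back_left, rim_back_right, rim_left, rim_right above 0.23 rad), for 0.2 s.
At the end, for the whole second after the job is handed in: all six rim sections of the lime box are shut (each within 0.05 rad of level) and stay so, with the box at rest, upright within 0.05 rad and within 40 mm of where it stood (all of step 1 and angle between food_box's own z axis and vertical below 0.05 rad and distance of food_box from where it was at the start of the episode below 0.04 m and linear speed of food_box below 0.02 m/s); the robot touches nothing.
It fails at once if the lime box is lifted more than 12 mm off the table (height (world z) of food_box above 0.012 m).
It fails at once if the lime box is tipped by more than 0.15 rad (angle between food_box's own z axis and vertical above 0.15 rad).
It fails at once if the lime box is pushed more than 60 mm from its place (distance of food_box from where it was at the start of the episode above 0.06 m).
It fails at once if the other box or another thing on the table is moved more than 30 mm (distance of any of sealed_box, red_bottle, yellow_bottle, shaker, paper_bowl, tongs from where it was at the start of the episode above 0.03 m).
It fails at once if the lid is pressed with the arm instead of the fingers (more than 3 N) (contact force between the arm and food_box above 3 N).
It also fails if it takes over 51 s, if anything falls off the work surface, if the arm or the gripper's body presses on something with over 40 N, if the wrist force passes 120 N, or if a joint passes its speed limit or range.

## Robot

A 6-joint arm with a two-finger parallel gripper is mounted at the origin on the work surface. World frame = base frame: x ahead of the robot, y to its left, z up, the work surface at z = 0. Lengths are in m, angles in rad, forces in N, time in s.
With the tool pointing down it reaches from about 0.35 to 0.875 m from the base axis. Payload 4.2 kg.
Tool frame: the origin (TCP) lies on the centre line of the jaws, within the pads' length; the fingertips stand ahead of it and the grasp point (between the pads) lies 2 mm behind it (tip_extent is the z of the fingertips in the tool frame, in m); z points along the fingers, y is the line along which they close (so a half turn about z gives the same grasp; the last joint's range is limited). The gripper opens to 85 mm and grips with 20 to 120 N. Pads are 22 mm wide; open, the fingers measure 114 mm over their backs; the gripper's body (76 mm by 85 mm) begins 54 mm behind the grasp point. The pads swing forward as they close: fully open they stand 13 mm farther back than shut.
Start: joints at [-1.02, 0.385, 0.008, 0, -1.194, -0.259], TCP at [0.18, -0.599, 0.248] pointing down, gripper open.
Joint ranges: [-3.14, 3.14], [-1.21, 2.06], [-1.07, 1.41], [-3.16, 2.05], [-2.99, -0.16], [-3.1, 3.1]. Speed limits (rad/s): [2.79, 2.79, 3.14, 3.14, 3.14, 3.14].

## Interface

Orientations are given as a 3x3 rotation matrix whose columns are the frame's x, y, z axes.
In Python, from station import get_obs, read_camera, finish_job, boxes_of, regions_of, tip_extent gives the robot as it stands.
- The arm moves only by the tool drive_tool, never from a script. Its argument "targets" is a list of rows, each a list of 4 numbers: the shift along the tool's x, y, z in m, then the turn about the tool's z in rad. A call has exactly 10 rows; each row shifts and turns the commanded pose from where the row before left it, along the tool's axes as they then stand; what a row does not reach is not made up. A row lasts 1/8 s, in which the tool goes at most 62.5 mm and 10.7 degrees, less where a joint would pass 70% of its speed; a pose out of reach is approached as far as the arm can. A call is refused whole if a number of a shift passes 0.0625 or a number of a turn 0.188, either way. A call with a gripper value outside its range is refused whole. "hand" is the opening, from 0 (shut) to 1 (fully open), set as the call begins (left out, the last holds). The fingers move at their own pace and stop on an object; the grip force is fixed at half the most. Time passes only in rows, so rows that do not move let the fingers close, or fill a call up. It gives the time, the measured TCP pose, the force, the opening and the grip force at its end, in the units of the state.
- get_obs(): the state, without advancing time (a new reading comes with each control period).
- read_camera(name): name is "scene" or "top" or "wrist"; returns a dict with "pixels" (384x512x3 uint8, blue, green, red), "z_map" (384x512 float32, m along the optical axis (not along the pixel's ray), 0 where there is no reading), "fx", "fy", "cx", "cy" (pixels), "k1" (the pictures are not rectified: a ray, as slopes to the right and down, at radius r is drawn at 1 + k1 r^2 times it, then the intrinsics apply), "pose" (4x4, takes a point from camera to world coordinates); the wrist camera has in their place "mount" (4x4, takes a point from camera to tool coordinates, whose origin is the TCP and whose axes are the flange's). Camera axes: x right, y down, z forward; pixel columns grow to the right and rows downward; lengths in m; the calibration is good to about 2 mm. A picture is of the moment at which its call begins: read the wrist's pose just before it.
- finish_job(): hands the job in; it is judged then, once.
Trained networks look in the newest picture that a camera, given by its name, has taken for a name from the list of things; names that differ only in an ending like _2 or _b are one class to them, and where a whole thing is asked for, a point or a joint stands for the part that bears it (a point fixed in the world has none). Each returns a list of dicts, best first, with "p" (0 to 1); they miss things now and then, are a little off and sometimes report something else, mostly with a low value. They report only what shows in the picture. A call takes as long as a camera call.
- boxes_of(camera, target): "xy" ([column, row] in pixels, amid what is visible of it).
- regions_of(camera, target): "mask" (384x512 bool, what is visible of it) and "xy" ([column, row] in pixels, amid what is visible of it).
The state is a dict: "t": time; "joint_positions": joint angles; "joint_velocities": joint speeds; "joint_efforts": joint torques, N m; "tool_pos": TCP position; "tcp_rot": TCP orientation; "ft_force": force on the tool from outside, world axes, zero at the start; "ft_torque": the same for the moment, N m; "opening": opening from 0.0 (shut) to 1.0 (fully open); "gripper_force": force on a finger pad.
Only numpy, scipy, OpenCV 4.12 (cv2) and the standard library are available. Lean on these libraries where they do the work, as an engineer would, in place of code of your own. Each camera call takes 0.05 s, during which the arm holds its last target. There are 200 camera calls.

## Working session

There is one attempt and no reset: what is moved stays moved. The work goes in short steps, Python scripts to look and compute and a tool call to move; the robot and the scene stay as the last step left them, time stands still between calls to the robot, and variables do not carry over. Pictures are saved under pics/ and viewed, at most 10 in all, crops included, and the job is handed in when it is done.

Besides the shell and the picture viewer there is one more tool, called by a JSON object that holds its "name" and its "arguments", one argument or row to a line. drive_tool: Moves the arm, as the interface text tells. Its arguments: {"type":"object","properties":{"targets":{"type":"array","items":{"type":"array","items":{"type":"number"}}},"hand":{"type":"number"}},"required":["targets"]}

```bash
mkdir -p pics; cat > h.py <<'E'
import numpy as np, cv2
from station import *
def cloud(c):
    h,w=c["z_map"].shape; v,u=np.mgrid[:h,:w]
    xd=(u-c["cx"])/c["fx"]; yd=(v-c["cy"])/c["fy"]; x,y=xd.copy(),yd.copy()
    for _ in range(8):
        s=1+c["k1"]*(x*x+y*y); x=xd/s; y=yd/s
    z=c["z_map"]; P=np.stack([x*z,y*z,z],-1); T=c["pose"]
    return P@T[:3,:3].T+T[:3,3]
E
python3 - <<'E'
from h import *
o=get_obs(); print(o["t"],o["tool_pos"],o["tcp_rot"],o["ft_force"],tip_extent)
c=read_camera("top"); P=cloud(c); cv2.imwrite("pics/top.png",c["pixels"])
for n in ["food_box","lid_middle","rim_left","sealed_box","red_bottle","yellow_bottle","shaker","paper_bowl","tongs"]:
    for r in regions_of("top",n)[:2]:
        m=r["mask"]&(c["z_map"]>0); q=P[m]
        print(n,round(r["p"],2),np.round(r["xy"]),m.sum(),np.median(q,0).round(3),q.min(0).round(3),q.max(0).round(3))
E
```

```text
0.0 [ 0.17965961 -0.598051    0.24722208] [[-9.57774633e-01 -2.87519132e-01 -7.08421563e-04]
 [-2.87519991e-01  9.57772432e-01  2.05486493e-03]
 [ 8.76936633e-05  2.17178286e-03 -9.99997638e-01]] [ 0.25456247  1.01529661 -1.15996772] 0.017
food_box 0.92 [202. 188.] 5157 [0.545 0.186 0.1  ] [ 0.453  0.059 -0.007] [0.642 0.333 0.115]
lid_middle 0.65 [204. 188.] 5145 [0.544 0.186 0.1  ] [ 0.451  0.059 -0.006] [0.659 0.336 0.115]
lid_middle 0.49 [117. 209.] 1869 [0.477 0.466 0.026] [ 0.404  0.382 -0.002] [0.546 0.55  0.068]
rim_left 0.63 [162. 178.] 557 [0.562 0.295 0.105] [0.479 0.273 0.013] [0.642 0.319 0.114]
sealed_box 0.82 [325. 182.] 4915 [ 0.562 -0.161  0.099] [ 0.461 -0.296 -0.002] [ 0.678 -0.029  0.11 ]
sealed_box 0.41 [205. 187.] 5320 [0.545 0.186 0.1  ] [ 0.448  0.056 -0.007] [0.66  0.343 0.115]
red_bottle 0.91 [231. 116.] 384 [0.75  0.114 0.108] [0.736 0.091 0.008] [0.781 0.144 0.157]
yellow_bottle 0.92 [294. 120.] 411 [ 0.749 -0.072  0.107] [ 0.733 -0.102  0.002] [ 0.813 -0.05   0.16 ]
shaker 0.64 [138. 255.] 291 [0.35  0.377 0.082] [0.324 0.361 0.013] [0.373 0.408 0.092]
shaker 0.18 [189. 160.] 334 [0.62  0.226 0.105] [0.603 0.18  0.058] [0.641 0.281 0.114]
paper_bowl 0.91 [113. 208.] 1955 [0.475 0.464 0.027] [ 0.401  0.378 -0.004] [0.555 0.528 0.068]
tongs 0.94 [396. 230.] 507 [ 0.424 -0.396  0.011] [ 0.33  -0.439 -0.006] [ 0.568 -0.369  0.022]
```

View pics/top.png

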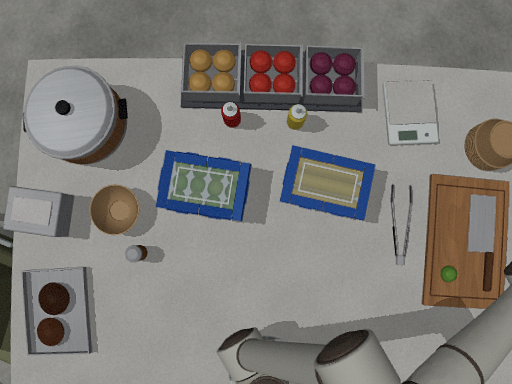

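The lime box is at about (204,186) in the top picture, turned slightly. The sealed corn box is at (328,182), and the bottles stand behind at (231,115) and (297,116). Next I fit the lid rectangle.

```bash
cat > fit.py <<'E'
from h import *
from scipy.optimize import minimize
def fit(cam="top"):
    c=read_camera(cam); P=cloud(c); b,g,r=[c["pixels"][...,i].astype(int) for i in range(3)]
    m=(b>1.6*r)&(b>60)&(b>1.3*g)&(P[...,2]>.085)&(P[...,2]<.125)&(P[...,1]>.02)&(c["z_map"]>0)
    q=P[m]; (cx,cy),(w,h),a=cv2.minAreaRect(q[:,:2].astype(np.float32))
    pts=cv2.boxPoints(((cx,cy),(w,h),a))
    # long direction nearest +y
    e=[pts[1]-pts[0],pts[2]-pts[1]]; l=max(e,key=np.linalg.norm); l=l/np.linalg.norm(l); l*=np.sign(l[1])
    yaw=np.arctan2(-l[0],l[1]); return np.array([cx,cy]),yaw,(w,h),q,c
E
python3 - <<'E'
from fit import *
for cam in ["top","scene"]:
    ctr,yaw,s,q,c=fit(cam); R=np.array([[np.cos(yaw),-np.sin(yaw)],[np.sin(yaw),np.cos(yaw)]])
    print(cam,ctr,yaw,s,len(q))
    L=(q[:,:2]-ctr)@R; print(np.percentile(L,[1,99],axis=0).round(3), np.percentile(q[:,2],[5,50,95]))
    cv2.imwrite(f"pics/{cam}1.png",c["pixels"])
    for n,p in dict(fl=(-.073,.046),fr=(-.073,-.046),bl=(.073,.046),br=(.073,-.046),l=(0,.113),r=(0,-.113)).items():
        near=np.abs(L-p).max(1)<.008; print(n,(ctr+R@p).round(3),near.sum(),q[near,2].mean().round(4))
E
```

```text
top [0.54764092 0.18845704] -0.13511558 (0.25415268540382385, 0.17317937314510345) 2571
[[-0.084 -0.124]
 [ 0.083  0.123]] [0.09746417 0.10472839 0.10996004]
fl [0.482 0.244] 31 0.1056
fr [0.469 0.153] 34 0.1062
bl [0.626 0.224] 34 0.1073
br [0.614 0.133] 30 0.1076
l [0.563 0.3  ] 31 0.1061
r [0.532 0.076] 33 0.1055
scene [0.54690647 0.19279234] -0.13609415 (0.25075310468673706, 0.17252080142498016) 1903
[[-0.08  -0.122]
 [ 0.084  0.122]] [0.09495023 0.10207566 0.10803259]
fl [0.481 0.248] 23 0.1034
fr [0.468 0.157] 21 0.104
bl [0.625 0.228] 24 0.1039
br [0.613 0.137] 22 0.1041
l [0.562 0.305] 33 0.1026
r [0.532 0.081] 20 0.1023
```

View pics/scene1.png

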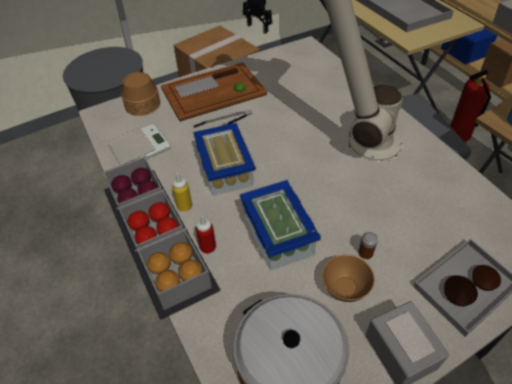

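{"name": "drive_tool", "arguments": {
  "targets": [
    [-0.04,0.041,0,0],
    [-0.04,0.041,0,0],
    [-0.04,0.041,0,0],
    [-0.04,0.041,0,0],
    [-0.04,0.041,0,0],
    [-0.04,0.041,0,0],
    [-0.04,0.041,0,0],
    [-0.04,0.041,0,0],
    [-0.04,0.041,0,0],
    [-0.04,0.041,0,0]
  ],
  "hand": 0
}}

```text
t: 1.85
tool_pos: [0.4456, -0.089, 0.2489]
tcp_rot: [[-0.958, -0.288, 0.001], [-0.288, 0.958, 0.0], [-0.001, -0.0, -1.0]]
ft_force: [1.3, -0.0, 1.4]
opening: -0.005
gripper_force: 0.0
```

{"name": "drive_tool", "arguments": {
  "targets": [
    [-0.033,0.035,0,0],
    [-0.033,0.035,0,0],
    [-0.033,0.035,0,0],
    [-0.033,0.033,0,0],
    [0,0,0,0.142],
    [0,0,0,0.142],
    [0,0,0,0.142],
    [0,0,0,0],
    [0,0,0,0],
    [0,0,0,0]
  ]
}}

```text
t: 3.1
tool_pos: [0.5317, 0.0793, 0.2484]
tcp_rot: [[-0.991, 0.133, 0.0], [0.133, 0.991, -0.0], [-0.0, -0.0, -1.0]]
ft_force: [-0.7, 0.1, 0.6]
opening: 0.002
gripper_force: 0.0
```

```bash
python3 - <<'E'
from h import *
o=get_obs(); c=read_camera("wrist"); T=np.eye(4);T[:3,:3]=o["tcp_rot"];T[:3,3]=o["tool_pos"]
c["pose"]=T@c["mount"]; print(c["mount"].round(3)); P=cloud(c); cv2.imwrite("pics/w1.png",c["pixels"])
b,g,r=[c["pixels"][...,i].astype(int) for i in range(3)]
m=(b>1.6*r)&(b>60)&(b>1.3*g)&(c["z_map"]>0)&(P[...,2]>.085)&(P[...,2]<.125); q=P[m]
yaw=-.135;R=np.array([[np.cos(yaw),-np.sin(yaw)],[np.sin(yaw),np.cos(yaw)]])
L=(q[:,:2]-[.547,.190])@R; k=L[:,1]>-.15; L=L[k];q=q[k]
print(len(L),np.percentile(L,[0.3,99.7],axis=0).round(4),np.percentile(q[:,2],[1,50,99]).round(4))
for lo in [-.07,-.035,0,.035]:
    s=(L[:,0]>lo)&(L[:,0]<lo+.035); print(lo,np.percentile(L[s,1],[.5]).round(4) if s.any() else None)
for lo in [-.1,-.06,-.02,.02]:
    s=(L[:,1]>lo)&(L[:,1]<lo+.04); print(lo,np.percentile(L[s,0],[.5,99.5]).round(4) if s.any() else None)
E
```

```text
[[-0.    -0.948 -0.318  0.082]
 [ 1.    -0.     0.    -0.   ]
 [-0.    -0.318  0.948 -0.126]
 [ 0.     0.     0.     1.   ]]
18764 [[-0.0876 -0.1272]
 [ 0.0789  0.1184]] [0.0944 0.1036 0.1081]
-0.07 [-0.1245]
-0.035 [-0.1281]
0 [-0.1278]
0.035 [-0.1237]
-0.1 [-0.0858  0.0781]
-0.06 [-0.0878  0.0784]
-0.02 [-0.0845  0.0786]
0.02 [-0.0877  0.0786]
```

View pics/w1.png

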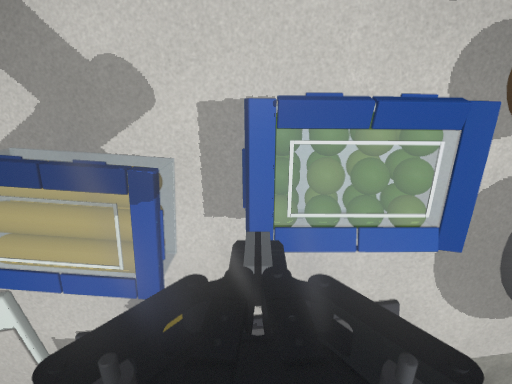

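The wrist view shows the shut fingers at (257,240), just over the right section (columns 246–275). It puts the lid centre about 3 mm from my estimate, so I use (0.544, 0.188).

{"name": "drive_tool", "arguments": {
  "targets": [
    [0.003,-0.0035,0.04,0],
    [0,0,0.04,0],
    [0,0,0.04,0],
    [0,0,0.003,0],
    [0,0,0.003,0],
    [0,0,0.003,0],
    [0,0,0.003,0],
    [0,0,0,0],
    [0,0,0,0],
    [0,0,0,0]
  ]
}}

```text
t: 4.4
tool_pos: [0.5295, 0.0767, 0.1176]
tcp_rot: [[-0.991, 0.133, 0.003], [0.133, 0.991, 0.001], [-0.003, 0.001, -1.0]]
ft_force: [-0.5, -0.0, 6.2]
opening: -0.001
gripper_force: 3.0
```

{"name": "drive_tool", "arguments": {
  "targets": [
    [0,0,0.001,0],
    [0,0,0.001,0],
    [0,0,0.001,0],
    [0,0,0,0],
    [0,0,0,0],
    [0,0,0,0],
    [0,0,0,0],
    [0,0,0,0],
    [0,0,0,0],
    [0,0,0,0]
  ]
}}

```text
t: 5.65
tool_pos: [0.5297, 0.0768, 0.1169]
tcp_rot: [[-0.991, 0.132, 0.004], [0.132, 0.991, 0.001], [-0.004, 0.001, -1.0]]
ft_force: [-5.4, 0.1, 19.3]
opening: 0.002
gripper_force: 9.3
```

{"name": "drive_tool", "arguments": {
  "targets": [
    [0,0,-0.025,0],
    [0.0365,0.0335,0,0],
    [0.0365,0.0335,0,0],
    [0,0,0,0],
    [0,0,0.01,0],
    [0,0,0.006,0],
    [0,0,0.005,0],
    [0,0,0.004,0],
    [0,0,0,0],
    [0,0,0,0]
  ]
}}

```text
t: 6.9
tool_pos: [0.4654, 0.1518, 0.1168]
tcp_rot: [[-0.991, 0.133, 0.001], [0.133, 0.991, -0.001], [-0.001, -0.001, -1.0]]
ft_force: [-10.5, 0.0, 27.2]
opening: 0.0
gripper_force: 13.7
```

{"name": "drive_tool", "arguments": {
  "targets": [
    [0,0,-0.025,0],
    [0,0.046,0,0],
    [0,0.046,0,0],
    [0,0,0,0],
    [0,0,0.01,0],
    [0,0,0.006,0],
    [0,0,0.005,0],
    [0,0,0.0035,0],
    [0,0,0,0],
    [0,0,0,0]
  ]
}}

```text
t: 8.15
tool_pos: [0.4771, 0.2426, 0.1169]
tcp_rot: [[-0.991, 0.133, 0.001], [0.133, 0.991, -0.001], [-0.001, -0.001, -1.0]]
ft_force: [-8.3, -2.9, 20.9]
opening: 0.005
gripper_force: 10.0
```

{"name": "drive_tool", "arguments": {
  "targets": [
    [0,0,-0.025,0],
    [-0.0365,0.0335,0,0],
    [-0.0365,0.0335,0,0],
    [0,0,0,0],
    [0,0,0.01,0],
    [0,0,0.006,0],
    [0,0,0.005,0],
    [0,0,0.004,0],
    [0,0,0,0],
    [0,0,0,0]
  ]
}}

```text
t: 9.4
tool_pos: [0.5583, 0.3, 0.1171]
tcp_rot: [[-0.991, 0.133, 0.002], [0.133, 0.991, 0.0], [-0.002, 0.0, -1.0]]
ft_force: [-5.9, -1.0, 13.7]
opening: 0.001
gripper_force: 7.3
```

```bash
python3 - <<'E'
from h import *
c=read_camera("scene"); im=c["pixels"][150:290,210:350]; cv2.imwrite("pics/s2.png",cv2.resize(im,None,fx=4,fy=4,interpolation=2))
E
```

```text
(no output)
```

View pics/s2.png

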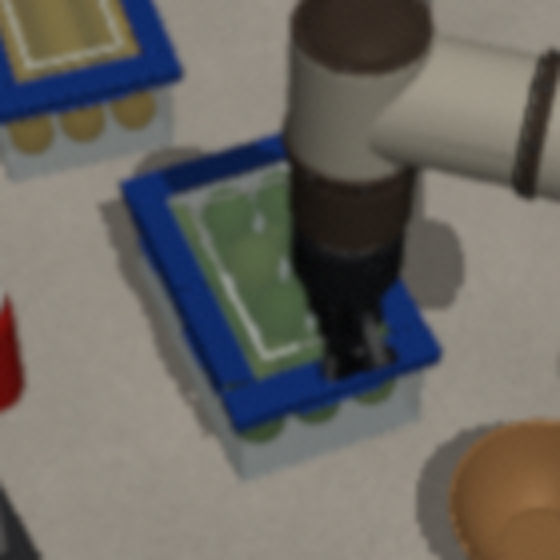

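The picture shows the fingers at (355,360) on the left section, which is level. The box has not moved. The back side is next.

{"name": "drive_tool", "arguments": {
  "targets": [
    [0,0,-0.025,0],
    [-0.037,-0.0335,0,0],
    [-0.037,-0.0335,0,0],
    [0,0,0,0],
    [0,0,0.01,0],
    [0,0,0.006,0],
    [0,0,0.005,0],
    [0,0,0.005,0],
    [0,0,0,0],
    [0,0,0,0]
  ]
}}

```text
t: 10.7
tool_pos: [0.6228, 0.2248, 0.117]
tcp_rot: [[-0.991, 0.131, 0.002], [0.131, 0.991, 0.0], [-0.002, 0.001, -1.0]]
ft_force: [-6.2, -1.4, 16.5]
opening: 0.0
gripper_force: 8.6
```

{"name": "drive_tool", "arguments": {
  "targets": [
    [0,0,-0.025,0],
    [0,-0.046,0,0],
    [0,-0.046,0,0],
    [0,0,0,0],
    [0,0,0.01,0],
    [0,0,0.006,0],
    [0,0,0.005,0],
    [0,0,0.004,0],
    [0,0,0,0],
    [0,0,0,0]
  ]
}}

```text
t: 11.95
tool_pos: [0.6111, 0.1338, 0.1169]
tcp_rot: [[-0.991, 0.131, 0.003], [0.131, 0.991, -0.0], [-0.003, 0.0, -1.0]]
ft_force: [-6.6, -0.6, 19.7]
opening: 0.0
gripper_force: 10.9
```

{"name": "drive_tool", "arguments": {
  "targets": [
    [0,0,-0.04,0],
    [0,0,-0.04,0],
    [0,0,-0.04,0],
    [0.05,0.03,0,0],
    [0.05,0,0,0],
    [0.05,0,0,0],
    [0.02,0,0,0],
    [0,0,0,0],
    [0,0,0,0],
    [0,0,0,0]
  ]
}}

```text
t: 13.2
tool_pos: [0.4468, 0.1854, 0.2324]
tcp_rot: [[-0.991, 0.134, -0.001], [0.134, 0.991, -0.0], [0.0, -0.0, -1.0]]
ft_force: [-0.4, 0.7, 0.3]
opening: 0.002
gripper_force: 0.0
```

```bash
python3 - <<'E'
from h import *
o=get_obs(); c=read_camera("wrist"); T=np.eye(4);T[:3,:3]=o["tcp_rot"];T[:3,3]=o["tool_pos"]
c["pose"]=T@c["mount"]; cv2.imwrite("pics/w2.png",c["pixels"])
t=read_camera("top"); s=read_camera("scene"); print(o["t"],o["ft_force"])
yaw=-.135;R=np.array([[np.cos(yaw),-np.sin(yaw)],[np.sin(yaw),np.cos(yaw)]])
for nm,k in [("w",c),("t",t),("s",s)]:
    q=cloud(k)[k["z_map"]>0]; L=(q[:,:2]-[.544,.188])@R
    for n,p in dict(fl=(-.073,.046),fr=(-.073,-.046),bl=(.073,.046),br=(.073,-.046),l=(0,.113),r=(0,-.113),mid=(0,0)).items():
        d=np.abs(L-p).max(1)<.007; d&=(q[:,2]<.13); print(nm,n,d.sum(),np.median(q[d,2]).round(4) if d.any() else None)
E
```

```text
13.2 [-0.36602533  0.74363055  0.29341168]
w fl 414 0.0871
w fr 392 0.0552
w bl 0 None
w br 0 None
w l 147 0.0998
w r 145 0.0997
w mid 0 None
t fl 0 None
t fr 24 0.1001
t bl 25 0.1016
t br 26 0.1008
t l 26 0.1009
t r 25 0.1017
t mid 25 0.0965
s fl 19 0.0987
s fr 14 0.0984
s bl 33 0.0946
s br 26 0.0936
s l 75 0.0429
s r 12 0.0988
s mid 19 0.0944
```

View pics/w2.png

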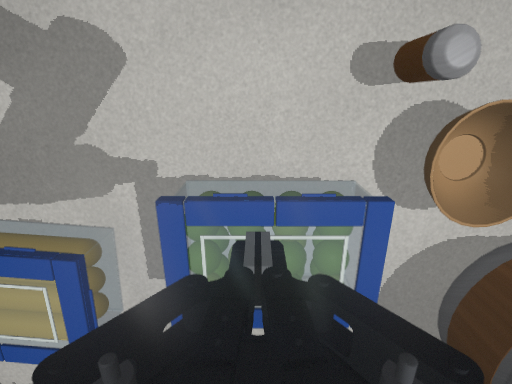

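The wrist view shows the rim in line all round, with the front strip at rows 197–226. Five sections measure 0.100–0.102 m in the top camera, down from 0.1055–0.1076 before pressing. Front-left is hidden there, but in the scene camera it matches front-right. The arm is clear.

```bash
python3 -c "
from station import *
print(finish_job())"
```

```text
the job is handed in; nothing more can be done
None
```

I pressed all six rim sections of the lime box; the depth readings show them shut and level. The arm is drawn back and the job was handed in at about 13 s; no verdict came back.

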